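Free a trapped well plate with the release pin

ROBOT

A 7-joint arm with a two-finger parallel gripper is mounted at the origin on the work surface. World frame = base frame: x ahead of the robot, y to its left, z up, the work surface at z = 0. Lengths are in m, angles in rad, forces in N, time in s.
With the tool pointing down it reaches from about 0.4 to 0.875 m from the base axis. Payload 19.3 kg.
Tool frame: the origin (TCP) lies between the finger pads; the fingertips stand ahead of it and the grasp point (between the pads) lies 8 mm behind it (bot.tip_extent is the x of the fingertips in the tool frame, in m); x points along the fingers, y is the direction in which the jaws open and shut, and the axes are right-handed (so a half turn about x gives the same grasp; the last joint's range is limited). The gripper opens to 85 mm and grips with 20 to 120 N. Pads are 22 mm wide; open, the fingers measure 114 mm over their backs; the gripper's body (76 mm by 85 mm) begins 54 mm behind the grasp point. The pads swing forward as they close: fully open they stand 13 mm farther back than shut.
Start: joints at [-1.315, 0.521, -0.036, 1.599, 0.021, 1.021, -0.113], TCP at [0.2, 0.592, 0.242] pointing down, gripper open.
Joint ranges: [-2.91, 2.91], [-0.3, 2.13], [-1.5, 1.42], [0.17, 2.43], [-1.26, 4.41], [0.16, 1.93], [-2.52, 2.52]. Speed limits (rad/s): [1.89, 1.89, 2.39, 2.39, 3.01, 3.01, 3.01].

INTERFACE

Orientations are given as [roll, pitch, yaw] about the fixed x, y, z axes, in that order (R = Rz(yaw) Ry(pitch) Rx(roll)).
In Python, from workcell import observe, grab_frame, camera_info, bot, nets gives the robot as it stands.
- The arm moves only by the tool jog_arm, never from a script. Its argument "commands" is a list of rows, each a list of 6 numbers: the shift along the tool's x, y, z in mm, then the turn, a rotation vector about the tool's x, y, z in rad. A call has 1 to 20 rows; each row shifts and turns the pose as measured when the row begins, along the tool's axes as they then stand; what a row does not reach is not made up. A row lasts 1/10 s, in which the tool goes at most 50 mm and 8.59 degrees, less where a joint would pass 70% of its speed; a pose out of reach is approached as far as the arm can. A call is refused whole if a number of a shift passes 50 or a number of a turn 0.15, either way. A call with a gripper value outside its range is refused whole. "gripper" is the closure in counts, from 0 (fully open) to 255 (shut), set as the call begins (left out, the last holds). The fingers move at their own pace and stop on an object; "newtons" is the grip in N (left out, the last holds). Time passes only in rows, so rows that do not move let the fingers close. It gives the time, the measured TCP pose, the force and the opening at its end, in the units of the state.
- observe(): the state, without advancing time (a new reading comes with each control period).
- grab_frame(name): name is "scene" or "top"; returns the picture (480x640x3 uint8, red, green, blue); there is no depth.
- camera_info(name): a dict with "fov_y" (degrees; the focal length in pixels is half the picture's height over the tangent of half this angle, whatever the lens; pixels are square), "cx", "cy" (the principal point, pixels), "R" (3x3) and "t" (3): a world point X has camera coordinates R X + t. Camera axes: x right, y down, z forward; pixel columns grow to the right and rows downward; lengths in m; the calibration is good to about 2 mm. A picture is of the moment at which its call begins. camera_info takes no time and is no camera call.
- bot.job_done(): hands the job in, once; it reports no verdict.
Trained networks look in the newest picture that a camera, given by its name, has taken for a name from the list of things; names that differ only in an ending like _2 or _b are one class to them, and where a whole thing is asked for, a point or a joint stands for the part that bears it (a point fixed in the world has none). Each returns a list of dicts, best first, with "p" (0 to 1); they miss things now and then, are a little off and sometimes report something else, mostly with a low value. They report only what shows in the picture. A call takes as long as a camera call. They do not tell look-alikes from the thing itself.
- nets.find_in(camera, name): "rect" ([left, top, right, bottom] in pixels, round what is visible of it).
- nets.silhouettes(camera, name): "mask" (480x640 bool, what is visible of it) and "rect" ([left, top, right, bottom] in pixels, round what is visible of it).
- nets.pinpoint(camera, name): "location" ([column, row] in pixels: a listed point, or the origin of a listed thing).
The state is a dict: "clock": time; "qpos": joint angles; "qd": joint speeds; "joint_efforts": joint torques, N m; "position": TCP position; "tool_rot": TCP orientation; "force": force on the tool from outside, world axes, zero at the start; "moment": the same for the moment, N m; "grip_width": finger opening in m.
Only numpy, scipy, OpenCV 4.12 (cv2) and the standard library are available. Lean on these libraries where they do the work, as an engineer would, in place of code of your own. Each camera call takes 0.05 s, during which the arm holds its last target.

TASK

The plate reader has lost power with a plate inside. Take the release pin with the square handle out of the rack, reach down through the small hole in the reader's top and gently press the hidden catch, never leaning on the reader or its catch with more than 14 N, and hold it down until the tray has come all the way out. Then stand the pin upright in a hole of the rack again, handle resting on the rack, leaving everything else where it is.

Things in the scene. Friction and masses are not known exactly. Their poses are not given: they have to be found in the camera images.
- reader: white bench-top plate reader, a box 280 x 220 x 120 mm (its x, y, z), fixed to the bench. Origin under its centre, z up; its front, with the tray, looks along its own -x, roughly to the robot. Its top is flat at z = 120 mm; the cover is 8 mm thick and hollow beneath.
- hole (a point): centre of the mouth of the 8 mm access hole (a grey 22 mm ring marks it), straight down through the reader's top; on the reader at x -50, y +75, z 120 mm. Below it, out of sight, is the catch: a flat sprung paddle 24 mm wide, its top 16 to 48 mm below the reader's top (differs between machines). It resists with 3 N at first touch, lets go 8 mm lower at 8 to 10 N, hard stop at 10 mm; springs back.
- tray (a joint): how far the plate tray has come out, m: 0 shut and caught, 0.055 fully out. While the catch is held clear, a damped spring drives the tray out by itself to its stop in about 3 s (20 mm/s). If the catch is let go before about 0.045, a second tooth stops the tray at about 0.028 and the catch must be pressed again.
- tray_front (a point): middle of the tray's grey front flap, 97 mm wide and 34 mm tall, at the reader's front; it moves along the reader's -x as the tray comes out (needs about 60 mm free in front)
- rack: blue rack 60 x 185 x 70 mm (its x, y, z), fixed; origin under its centre, z up. Four 10.5 mm holes in a row through its 12 mm top plate (open below, floor 4 mm above the bench) at x 0, y -67.5, -22.5, +22.5, +67.5 mm. Pin, tube and marker stand in the first three in any order; the one at +67.5 is empty.
- pin: release pin, about 50 g: steel shaft 6 mm across, 64 mm long, rounded tip, below a square grey handle 16 x 16 x 46 mm (the only square handle in the rack). Origin at the tip, z up along the pin; handle from z 64 to 110 mm, faces square to its x and y. In the rack it hangs upright, faces square to the rack, handle's underside on the rack's top, tip 6 mm above the bench.
- pin_tip (a point): the pin's tip (its origin)
- pin_grip (a point): middle of the pin's square handle, 90 mm above the tip
- tube: sample tube: 9 mm glass, 60 mm long, with a round 16 mm white cap 14 mm tall resting on the rack; bystander; origin at its bottom end, z up
- marker: round white marker standing in the rack: lower part 9 mm thick and 55 mm long in the hole, barrel 14 mm thick standing 55 mm above the rack; bystander; origin at its bottom end, z up
- strip_rack: low grey tube-strip rack 80 x 110 x 20 mm lying on the reader's top, towards its rear right as the robot sees it (60 mm behind and 50 mm to the right of the reader's centre); bystander; origin under its centre
- bottle: clear reagent bottle, 66 mm across, 120 mm tall; bystander; origin under its centre
- cap: loose white cap, 40 mm across, 25 mm tall; bystander; origin under its centre
- pen: white pen 11 mm thick, 130 mm long, lying along its own y axis; bystander; origin under its middle
Not all that is in view belongs to the job. What is shaped like the rack but yellow is not meant.

How it is judged:
By the outcome, as a careful person would: the job done as asked, in the order asked, and still so for the second after the job is handed in, with the robot touching nothing.
It also fails if it takes over 64 s, if anything falls off the work surface, if the arm or the gripper's body presses on something with over 40 N, if the wrist force passes 120 N, or if a joint passes its speed limit or range.

## Working session

There is one attempt and no reset: what is moved stays moved. The work goes in short steps, Python scripts to look and compute and a tool call to move; the robot and the scene stay as the last step left them, time stands still between calls to the robot, and variables do not carry over. Pictures are saved under pics/ and viewed, and the job is handed in when it is done.

Besides the shell and the picture viewer there is one more tool, called after "Call:" as name(argument=value, ...) on one line, values as JSON. jog_arm: Moves the arm, as the interface text tells. Its arguments: {"type":"object","properties":{"commands":{"type":"array","items":{"type":"array","items":{"type":"number"}}},"gripper":{"type":"number"},"newtons":{"type":"number"}},"required":["commands"]}

```bash
mkdir -p pics; ls
python3 - <<'E'
from workcell import observe, grab_frame, camera_info, bot, nets
import cv2
for c in ["scene","top"]:
    im=grab_frame(c); cv2.imwrite(f"pics/{c}0.png",im[:,:,::-1])
    print(c,camera_info(c))
    for n in ["rack","pin","hole","reader","pin_grip","tray_front","tube","marker"]:
        r=nets.pinpoint(c,n); print(n,[(round(d["p"],2),[round(float(x),1) for x in d["location"]]) for d in r][:4])
s=observe(); print(s, bot.tip_extent)
E
```

```text
pics
scene {'fov_y': 57.84592331598346, 'cx': 319.03743873918427, 'cy': 247.1983307074007, 'R': array([[ 0.4710997 ,  0.88203289,  0.00911385],
       [ 0.51296079, -0.26554108, -0.81630825],
       [-0.71759062,  0.38923762, -0.57754461]]), 't': array([-0.28297177, -0.1980784 ,  1.31632988])}
rack [(0.64, [169.9, 317.5]), (0.59, [113.1, 279.7]), (0.58, [248.8, 256.2])]
pin [(0.79, [137.9, 329.1])]
hole [(0.94, [431.6, 206.8])]
reader []
pin_grip [(0.58, [125.6, 297.6])]
tray_front [(0.3, [138.7, 326.4])]
tube [(0.47, [160.9, 318.0])]
marker [(0.71, [163.1, 316.8]), (0.66, [249.6, 376.4]), (0.64, [182.9, 305.8])]
top {'fov_y': 56.51060817534472, 'cx': 313.3385664396908, 'cy': 231.8371551994188, 'R': array([[-0.0256781 , -0.99950768,  0.01802878],
       [-0.99574454,  0.02397638, -0.08898282],
       [ 0.08850675, -0.02023696, -0.99586998]]), 't': array([0.0189595 , 0.53178408, 0.98572341])}
rack [(0.86, [433.6, 238.1]), (0.86, [475.7, 319.3])]
pin [(0.6, [462.7, 228.2])]
hole [(0.57, [170.8, 215.9])]
reader [(0.9, [223.5, 209.4])]
pin_grip [(0.43, [480.2, 227.2])]
tray_front [(0.61, [217.8, 274.8]), (0.25, [455.9, 168.5])]
tube [(0.4, [441.9, 237.6])]
marker [(0.54, [425.3, 241.3])]
{'clock': 0.9, 'qpos': array([-1.31520926,  0.52139426, -0.03630983,  1.59950444,  0.02120346,
        1.02112503, -0.11279061]), 'qd': array([-4.93055931e-04, -1.20953989e-03, -1.01364228e-04, -5.63945991e-04,
       -5.34525966e-04, -3.11361572e-05, -1.56316593e-03]), 'joint_efforts': array([ 4.07701795e-03, -9.26852345e+01,  1.97963499e+00, -3.70252562e+01,
        1.79208844e-02,  1.76523939e-03, -2.59133174e-05]), 'position': array([0.20004812, 0.59210077, 0.24229266]), 'tool_rot': array([-1.53007904,  1.57075005, -1.85588922]), 'force': array([ 0.87974716, -0.40899754,  0.56122336]), 'moment': array([-0.05325977, -0.02553217,  0.00704063]), 'grip_width': 0.08574386158876332} 0.011
```

View pics/scene0.png

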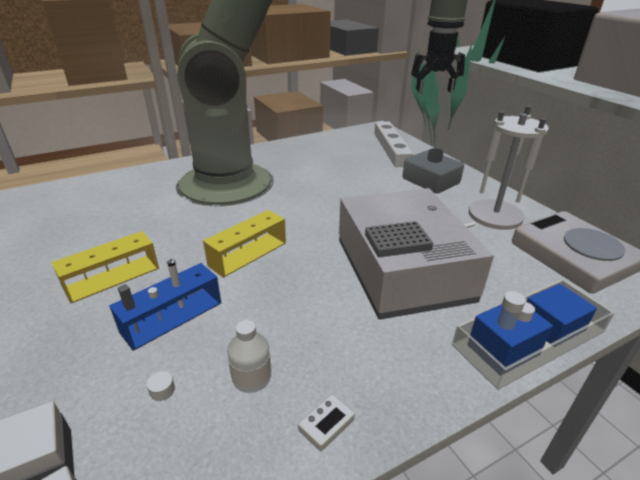

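View pics/top0.png

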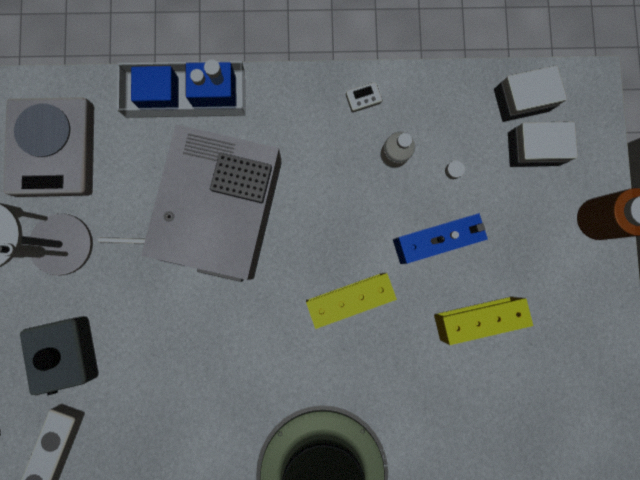

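The scene view shows the blue rack around (165,305), with a dark handle at (127,298), the tube cap at (153,293), a marker at (173,272), and the empty hole near (198,276). The reader hole is at (432,207). In the top view the handle is near (477,228) and the reader hole at (169,216). The candidates for the pin are the dark handle and the marker, so I'll confirm in an enlarged crop.

Run:
```python
import cv2, numpy as np
a=cv2.imread("pics/scene0.png")[250:350,100:230]; b=cv2.imread("pics/top0.png")[200:275,385:500]
c=cv2.imread("pics/top0.png")[120:290,130:290]
cv2.imwrite("pics/cropA.png",cv2.resize(a,None,fx=6,fy=6,interpolation=cv2.INTER_CUBIC))
cv2.imwrite("pics/cropB.png",cv2.resize(b,None,fx=6,fy=6,interpolation=cv2.INTER_CUBIC))
cv2.imwrite("pics/cropC.png",cv2.resize(c,None,fx=3.5,fy=3.5,interpolation=cv2.INTER_CUBIC))
d=cv2.imread("pics/scene0.png")[180:310,330:495]
cv2.imwrite("pics/cropD.png",cv2.resize(d,None,fx=4,fy=4,interpolation=cv2.INTER_CUBIC))
```

```text
(no output)
```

View pics/cropA.png

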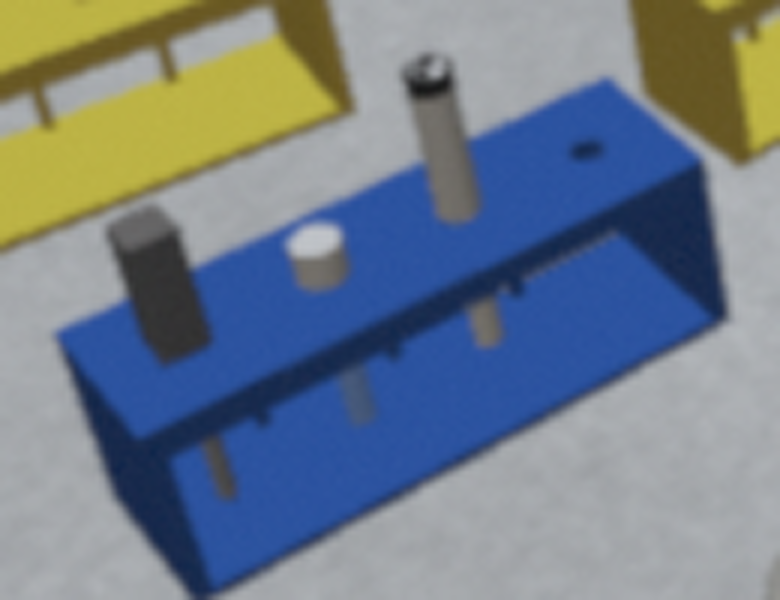

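View pics/cropB.png

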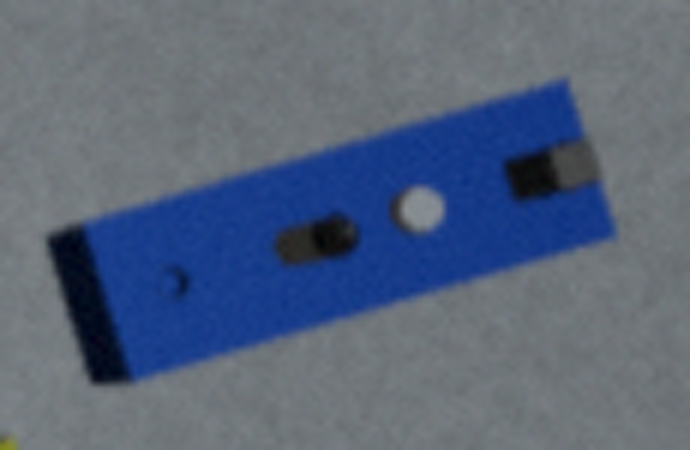

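View pics/cropC.png

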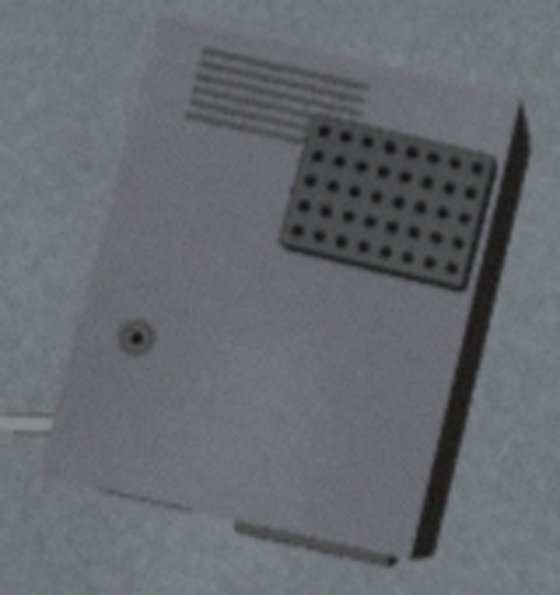

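View pics/cropD.png

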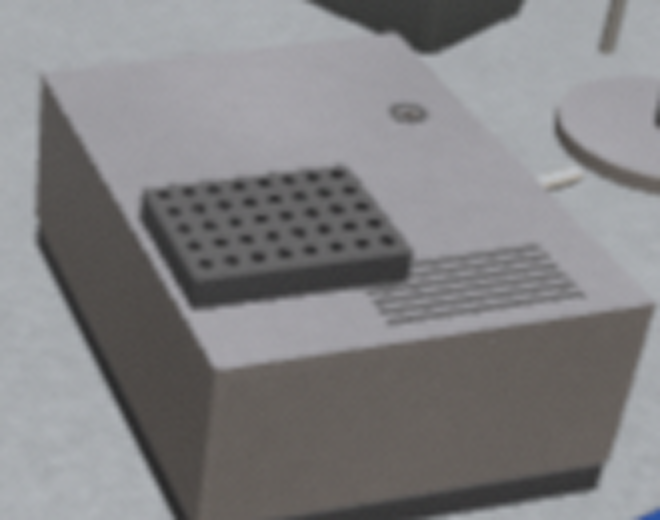

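The pin is the square grey handle with the thin shaft, at scene (127,298) and top (477,228), which is the rack's y -67.5 end. The round marker sits at y +22.5. Next I'll fit the rack and reader poses.

```bash
cat > h.py <<'E'
import numpy as np
from scipy.optimize import least_squares
from scipy.spatial.transform import Rotation as Ro
from workcell import camera_info
CI={c:camera_info(c) for c in("scene","top")}
def proj(c,X):
    k=CI[c]; p=np.atleast_2d(X)@np.array(k["R"]).T+k["t"]; f=240/np.tan(np.radians(k["fov_y"]/2))
    return np.c_[k["cx"]+f*p[:,0]/p[:,2],k["cy"]+f*p[:,1]/p[:,2]]
def toW(q,L):
    x,y,a=q; L=np.atleast_2d(L)/1000.; c,s=np.cos(a),np.sin(a)
    return np.c_[x+c*L[:,0]-s*L[:,1],y+s*L[:,0]+c*L[:,1],L[:,2]]
def fit(obs,q0):
    def r(q): return np.concatenate([ (proj(c,toW(q,l))-p).ravel() for c,p,l in obs])
    s=least_squares(r,q0,loss="soft_l1"); return s.x, r(s.x).reshape(-1,2)
def ray(c,uv,z):
    k=CI[c]; f=240/np.tan(np.radians(k["fov_y"]/2)); R=np.array(k["R"])
    d=R.T@np.array([(uv[0]-k["cx"])/f,(uv[1]-k["cy"])/f,1]); o=-R.T@k["t"]; return o+d*(z-o[2])/d[2]
E
python3 - <<'E'
from h import *
np.set_printoptions(precision=4,suppress=True)
def cr(x0,y0,f,P): return (np.array(P,float)+.5)/f-.5+[x0,y0]
t=cr(385,200,6,[(85,222),(567,80),(615,237),(133,380)]); tl=[(30,92.5,70),(30,-92.5,70),(-30,-92.5,70),(-30,92.5,70)]
s=cr(100,250,6,[(60,335),(607,80),(705,160),(142,440),(205,598),(725,318)]); sl=[(-30,-92.5,70),(-30,92.5,70),(30,92.5,70),(30,-92.5,70),(30,-92.5,0),(30,92.5,0)]
for o in ([("top",t,tl)],[("scene",s,sl)],[("top",t,tl),("scene",s,sl)]):
    q,r=fit(o,[.5,-.2,.2]); print("rack",q); print(r.T)
print("pinhole",toW(q,[0,-67.5,70]))
for c,uv in (("top",cr(130,120,3.5,[(136,338)])[0]),("scene",cr(330,180,4,[(408,113)])[0])): print("hole",c,uv,ray(c,uv,.12))
t=cr(130,120,3.5,[(165,15),(522,97),(413,557),(45,480),(136,338)]); tl=[(140,110,120),(140,-110,120),(-140,-110,120),(-140,110,120),(-50,75,120)]
s=cr(330,180,4,[(45,75),(218,370),(655,305),(390,33),(408,113)]); sl=[(-140,-110,120),(140,-110,120),(140,110,120),(-140,110,120),(-50,75,120)]
for o in ([("top",t,tl)],[("scene",s,sl)],[("top",t,tl),("scene",s,sl)]):
    q,r=fit(o,[.6,.2,-.2]); print("reader",q,toW(q,[-50,75,120])); print(r.T)
E
```

```text
rack [ 0.5083 -0.2738  0.2592]
[[-0.4348  0.0329  0.6357 -0.1678]
 [-0.1443 -0.1532  0.0552  0.2311]]
rack [ 0.5092 -0.2741  0.2708]
[[-0.6019  0.0105  0.1458  0.1465 -0.4944  1.1796]
 [-0.3455 -0.9382 -0.4977 -0.0328  1.742   0.0906]]
rack [ 0.5086 -0.274   0.2644]
[[-0.367  -0.0392  0.7001  0.0402 -0.5697  0.2456  0.2162 -0.0594 -0.699
   1.2465]
 [-0.0752 -0.5112 -0.3474  0.2591 -0.8035 -1.0349 -0.5184 -0.4258  1.3425
   0.0692]]
pinhole [[ 0.5263 -0.3391  0.07  ]]
hole top [168.5    216.2143] [0.5626 0.3019 0.12  ]
hole scene [431.625 207.875] [0.5634 0.3007 0.12  ]
reader [ 0.5925  0.2149 -0.2447] [[0.5622 0.2997 0.12  ]]
[[-1.0833  0.3084  0.3466 -0.8025  1.0876]
 [ 0.1368 -0.2285  0.7681 -1.0038  0.1713]]
reader [ 0.5939  0.2153 -0.2445] [[0.5636 0.3002 0.12  ]]
[[-1.2542 -0.2054  0.4977  0.9125 -0.1375]
 [-0.406   0.3095 -0.4492 -0.0673  0.0993]]
reader [ 0.5931  0.2153 -0.2439] [[0.5627 0.3001 0.12  ]]
[[-1.3398  0.0668  0.2092 -0.9557  0.9033 -1.4813 -0.4423  0.1612  0.6273
  -0.4226]
 [-0.1127 -0.5607  0.443  -1.2414 -0.0838 -0.5442  0.068  -0.7047 -0.2185
  -0.0755]]
```

```bash
cat >> h.py <<'E'
from workcell import observe
def plan(pos,yaw=None,step=45.,wmax=.14,rows=True):
    """tool-frame rows to reach TCP pos (m), tool x straight down, tool y at yaw"""
    s=observe(); R=Ro.from_euler('xyz',s['tool_rot']).as_matrix(); p=np.array(s['position'])
    if yaw is None: yaw=np.arctan2(R[1,1],R[0,1])
    x=np.array([0,0,-1.]); y=np.array([np.cos(yaw),np.sin(yaw),0]); G=np.c_[x,y,np.cross(x,y)]
    w=Ro.from_matrix(R.T@G).as_rotvec(); d=np.array(pos)-p
    n=int(max(1,np.ceil(np.linalg.norm(d)*1000/step),np.ceil(np.linalg.norm(w)/wmax)))
    print("clock %.1f pos"%s['clock'],p.round(4),"yaw %.3f"%np.arctan2(R[1,1],R[0,1]),"F",np.round(s['force'],1),"w",s['grip_width'].__round__(4),"rotvec",w.round(4), "tot",(R.T@d*1000).round(1))
    out=[]
    for i in range(n):
        t=R.T@d*1000/n; out.append([round(v,1) for v in t]+[round(v,3) for v in w/n]); R=R@Ro.from_rotvec(w/n).as_matrix()
    print(n); print(str(out).replace(' ',''))
E
python3 -c "
from h import *
plan([.5,.2,.242],.75)"
```

```text
clock 0.9 pos [0.2    0.5921 0.2423] yaw 1.245 F [ 0.9 -0.4  0.6] w 0.0857 rotvec [0.495 0.    0.   ] tot [ 3.000e-01 -2.755e+02  4.097e+02]
11
[[np.float64(0.0),np.float64(-25.0),np.float64(37.2),np.float64(0.045),np.float64(0.0),np.float64(0.0)],[np.float64(0.0),np.float64(-23.3),np.float64(38.3),np.float64(0.045),np.float64(0.0),np.float64(0.0)],[np.float64(0.0),np.float64(-21.6),np.float64(39.3),np.float64(0.045),np.float64(0.0),np.float64(0.0)],[np.float64(0.0),np.float64(-19.8),np.float64(40.3),np.float64(0.045),np.float64(0.0),np.float64(0.0)],[np.float64(0.0),np.float64(-18.0),np.float64(41.1),np.float64(0.045),np.float64(0.0),np.float64(0.0)],[np.float64(0.0),np.float64(-16.1),np.float64(41.9),np.float64(0.045),np.float64(0.0),np.float64(0.0)],[np.float64(0.0),np.float64(-14.2),np.float64(42.6),np.float64(0.045),np.float64(0.0),np.float64(0.0)],[np.float64(0.0),np.float64(-12.3),np.float64(43.2),np.float64(0.045),np.float64(0.0),np.float64(0.0)],[np.float64(0.0),np.float64(-10.3),np.float64(43.7),np.float64(0.045),np.float64(0.0),np.float64(0.0)],[np.float64(0.0),np.float64(-8.3),np.float64(44.1),np.float64(0.045),np.float64(0.0),np.float64(0.0)],[np.float64(0.0),np.float64(-6.4),np.float64(44.4),np.float64(0.045),np.float64(0.0),np.float64(0.0)]]
```

Call:
jog_arm(commands=[[0,-25,37,0.045,0,0],[0,-23,38,0.045,0,0],[0,-22,39,0.045,0,0],[0,-20,40,0.045,0,0],[0,-18,41,0.045,0,0],[0,-16,42,0.045,0,0],[0,-14,43,0.045,0,0],[0,-12,43,0.045,0,0],[0,-10,44,0.045,0,0],[0,-8,44,0.045,0,0],[0,-6,44,0.045,0,0]])

```text
clock: 2.0
position: [0.504, 0.1903, 0.2419]
tool_rot: [2.301, 1.566, 1.472]
force: [0.6, 0.7, 0.1]
grip_width: 0.0853
```

```bash
sed -i 's/round(v,1)/round(float(v),1)/;s/round(v,3)/round(float(v),3)/' h.py; python3 -c "
from h import *
plan([.5263,-.339,.2],.262)"
```

```text
clock 2.0 pos [0.504  0.1903 0.2419] yaw 0.742 F [0.6 0.7 0.1] w 0.0853 rotvec [ 0.4796 -0.0041 -0.0028] tot [  39.3 -341.3  405.5]
12
[[3.3,-28.4,33.8,0.04,-0.0,-0.0],[3.3,-27.1,34.9,0.04,-0.0,-0.0],[3.3,-25.6,36.0,0.04,-0.0,-0.0],[3.3,-24.2,36.9,0.04,-0.0,-0.0],[3.3,-22.7,37.9,0.04,-0.0,-0.0],[3.4,-21.2,38.8,0.04,-0.0,-0.0],[3.4,-19.6,39.6,0.04,-0.0,-0.0],[3.4,-18.0,40.3,0.04,-0.0,-0.0],[3.4,-16.4,41.0,0.04,-0.0,-0.0],[3.4,-14.7,41.6,0.04,-0.0,-0.0],[3.5,-13.0,42.2,0.04,-0.0,-0.0],[3.5,-11.3,42.7,0.04,-0.0,-0.0]]
```

Call:
jog_arm(commands=[[3,-28,34,0.04,0,0],[3,-27,35,0.04,0,0],[3,-26,36,0.04,0,0],[3,-24,37,0.04,0,0],[3,-23,38,0.04,0,0],[3,-21,39,0.04,0,0],[3,-20,40,0.04,0,0],[3,-18,40,0.04,0,0],[3,-16,41,0.04,0,0],[3,-15,42,0.04,0,0],[3,-13,42,0.04,0,0],[3,-8,30,0.04,0,0],[0,0,0,0,0,0]])

```text
clock: 3.3
position: [0.5215, -0.3538, 0.2031]
tool_rot: [1.769, 1.564, 0.433]
force: [-0.8, 1.2, 0.0]
grip_width: 0.0855
```

```bash
python3 -c "
from h import *
plan([.5263,-.339,.2],.262)
from workcell import grab_frame
import cv2
for c in ('scene','top'): cv2.imwrite('pics/%s1.png'%c,grab_frame(c)[:,:,::-1])
"
```

```text
clock 3.3 pos [ 0.5215 -0.3538  0.2031] yaw 0.235 F [-0.8  1.2  0. ] w 0.0855 rotvec [-0.0271 -0.0013 -0.0071] tot [  3.2   8.1 -13.3]
1
[[3.2,8.1,-13.3,-0.027,-0.001,-0.007]]
```

View pics/scene1.png

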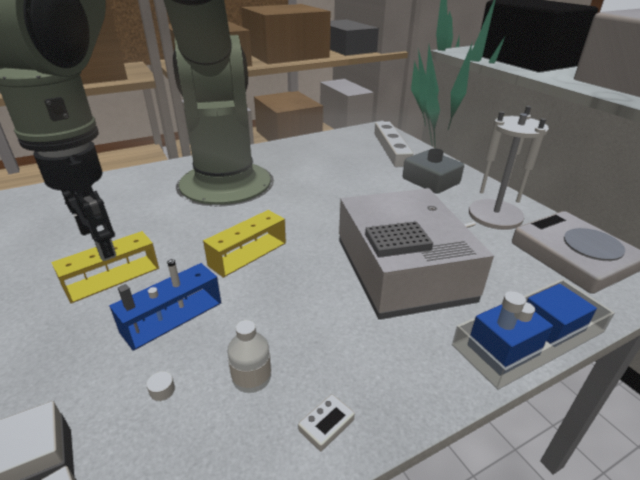

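```bash
python3 -c "
from h import *
cr=lambda x0,y0,f,P:(np.array(P)+.5)/f-.5+[x0,y0]
print(ray('scene',cr(100,250,6,(145,228)),.116),ray('top',cr(385,200,6,(576,165)),.116))
plan([.526,-.339,.13],.262,step=40)"
```

```text
[ 0.52898826 -0.33899916  0.116     ] [ 0.52541369 -0.33849352  0.116     ]
clock 3.4 pos [ 0.5225 -0.3499  0.2033] yaw 0.240 F [-0.3  1.4 -0.7] w 0.0853 rotvec [-0.0221 -0.0032 -0.0079] tot [73.3  5.4 -9.5]
2
[[36.7,2.7,-4.8,-0.011,-0.002,-0.004],[36.6,2.9,-4.8,-0.011,-0.002,-0.004]]
```

Call:
jog_arm(commands=[[20,5,-9,-0.02,0,0],[0,0,0,0,0,0],[0,0,0,0,0,0]])

```text
clock: 3.7
position: [0.5268, -0.3367, 0.1841]
tool_rot: [1.94, 1.56, 0.634]
force: [-0.7, -0.9, -0.1]
grip_width: 0.0854
```

```bash
python3 -c "
from h import *
plan([.5265,-.339,.088],.262,step=30)"
```

```text
clock 3.7 pos [ 0.5268 -0.3367  0.1841] yaw 0.264 F [-0.7 -0.9 -0.1] w 0.0854 rotvec [ 0.0025 -0.0038 -0.0097] tot [96.1 -1.8  2.5]
4
[[24.0,-0.5,0.6,0.001,-0.001,-0.002],[24.0,-0.4,0.6,0.001,-0.001,-0.002],[24.0,-0.3,0.6,0.001,-0.001,-0.002],[24.0,-0.3,0.6,0.001,-0.001,-0.002]]
```

Call:
jog_arm(commands=[[24,-1,1,0,-0.002,-0.005],[24,-0.5,1,0,-0.002,-0.005],[24,0,0.5,0,0,0],[20,0,0,0,0,0],[0,0,0,0,0,0],[0,0,0,0,0,0]])

```text
clock: 4.3
position: [0.5302, -0.3383, 0.0961]
tool_rot: [0.898, 1.563, -0.404]
force: [0.4, -0.5, -0.5]
grip_width: 0.0853
```

```bash
python3 -c "
from h import *
plan([.5265,-.339,.088],.262,step=30)
from workcell import grab_frame
import cv2
a=grab_frame('scene')[230:340,70:230,::-1];b=grab_frame('top')[150:290,380:540,::-1]
cv2.imwrite('pics/g2.png',np.vstack([cv2.resize(a,(640,440)),cv2.resize(b,(640,560))])[:600+400:])
cv2.imwrite('pics/g2.png',np.hstack([cv2.resize(a,None,fx=2.5,fy=2.5),cv2.resize(b,None,fx=2.5,fy=2.5)[:275]]))
"
```

```text
clock 4.3 pos [ 0.5302 -0.3383  0.0961] yaw 0.268 F [ 0.4 -0.5 -0.5] w 0.0853 rotvec [ 0.0059  0.0046 -0.0058] tot [ 8.1 -3.8 -0.3]
1
[[8.1,-3.8,-0.3,0.006,0.005,-0.006]]
```

View pics/g2.png

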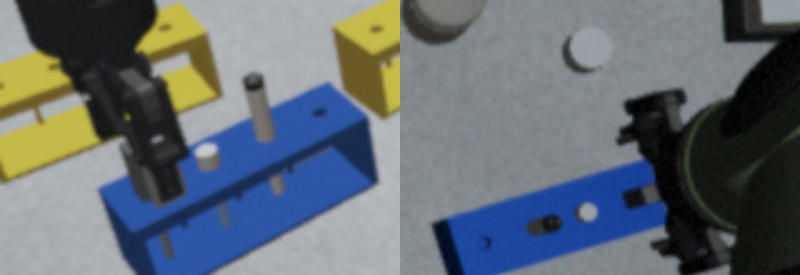

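The open fingers straddle the square handle, with the tube and marker clear. I'll centre, lower and close.

Call:
jog_arm(commands=[[7,-3.5,0,0.005,0.004,-0.005],[0,0,0,0,0,0],[0,0,0,0,0,0]])

```text
clock: 4.7
position: [0.5276, -0.3398, 0.0912]
tool_rot: [0.894, 1.567, -0.414]
force: [0.6, -0.0, 0.8]
grip_width: 0.0852
```

```bash
python3 -c "
from h import *
plan([.5265,-.339,.088],.262,step=30)"
```

```text
clock 4.7 pos [ 0.5276 -0.3398  0.0912] yaw 0.263 F [ 0.6 -0.   0.8] w 0.0852 rotvec [ 0.0006  0.0026 -0.0033] tot [ 3.2 -0.9 -1.1]
1
[[3.2,-0.9,-1.1,0.001,0.003,-0.003]]
```

Call:
jog_arm(commands=[[3,-1,-1,0,0.003,-0.003],[0,0,0,0,0,0],[0,0,0,0,0,0],[0,0,0,0,0,0],[0,0,0,0,0,0],[0,0,0,0,0,0],[0,0,0,0,0,0],[0,0,0,0,0,0],[0,0,0,0,0,0],[0,0,0,0,0,0]], gripper=255, newtons=50)

```text
clock: 5.7
position: [0.5264, -0.3392, 0.0884]
tool_rot: [2.5, 1.57, 1.192]
force: [0.6, 0.5, 0.6]
grip_width: 0.0156
```

```bash
python3 -c "
from h import *
plan([.5265,-.339,.088],.262,step=30)"
```

```text
clock 5.7 pos [ 0.5264 -0.3392  0.0884] yaw 0.263 F [0.6 0.5 0.6] w 0.0156 rotvec [ 0.0006 -0.0004 -0.0003] tot [ 0.4  0.2 -0.2]
1
[[0.4,0.2,-0.2,0.001,-0.0,-0.0]]
```

Call:
jog_arm(commands=[[-10,0,0,0,0,0],[-20,0,0,0,0,0],[-30,0,0,0,0,0],[-35,0,0,0,0,0],[-35,0,0,0,0,0],[-30,0,0,0,0,0],[0,0,0,0,0,0],[0,0,0,0,0,0]])

```text
clock: 6.5
position: [0.5257, -0.3393, 0.2588]
tool_rot: [1.354, 1.57, 0.044]
force: [0.5, -0.0, -1.1]
grip_width: 0.0154
```

```bash
python3 -c "
from h import *
plan([.563,.301,.245],.262,step=40)
from workcell import grab_frame
import cv2
a=grab_frame('scene')[170:300,50:210,::-1];b=grab_frame('top')[150:290,380:540,::-1]
cv2.imwrite('pics/g3.png',np.hstack([cv2.resize(a,None,fx=2.5,fy=2.5)[:325],cv2.resize(b,None,fx=2.5,fy=2.5)[:325]]))
"
```

```text
clock 6.5 pos [ 0.5257 -0.3393  0.2588] yaw 0.262 F [ 0.5 -0.  -1.1] w 0.0154 rotvec [-0.0003  0.0002 -0.001 ] tot [  13.9  201.7 -608.9]
17
[[0.8,11.9,-35.8,-0.0,0.0,-0.0],[0.8,11.9,-35.8,-0.0,0.0,-0.0],[0.8,11.9,-35.8,-0.0,0.0,-0.0],[0.8,11.9,-35.8,-0.0,0.0,-0.0],[0.8,11.9,-35.8,-0.0,0.0,-0.0],[0.8,11.9,-35.8,-0.0,0.0,-0.0],[0.8,11.9,-35.8,-0.0,0.0,-0.0],[0.8,11.9,-35.8,-0.0,0.0,-0.0],[0.8,11.9,-35.8,-0.0,0.0,-0.0],[0.8,11.9,-35.8,-0.0,0.0,-0.0],[0.8,11.9,-35.8,-0.0,0.0,-0.0],[0.8,11.9,-35.8,-0.0,0.0,-0.0],[0.8,11.9,-35.8,-0.0,0.0,-0.0],[0.8,11.9,-35.8,-0.0,0.0,-0.0],[0.8,11.9,-35.8,-0.0,0.0,-0.0],[0.8,11.9,-35.8,-0.0,0.0,-0.0],[0.8,11.9,-35.8,-0.0,0.0,-0.0]]
```

View pics/g3.png

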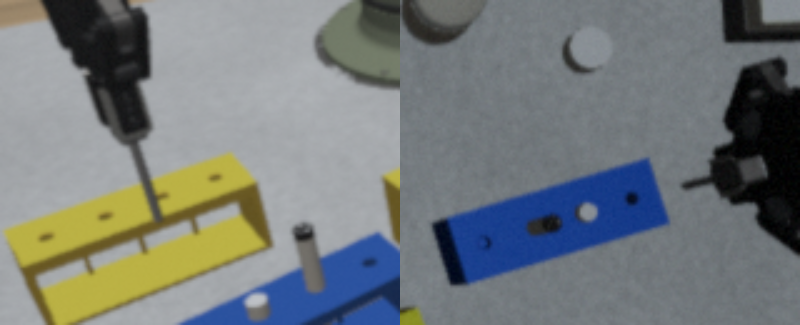

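The pin is held and hangs from the jaws, tip at about scene (113,257) and top (494,224). I'll check the tip offset and move over the reader.

```bash
python3 -c "
from h import *
print(ray('scene',(113.1,257.4),.1764),ray('top',(493.4,224),.1764), proj('scene',[.5257,-.3393,.1764]),proj('top',[.5257,-.3393,.1764]))"
```

```text
[ 0.52308766 -0.34024523  0.1764    ] [ 0.52533217 -0.33966269  0.1764    ] [[113.93158107 258.09260665]] [[493.20236873 223.81529805]]
```

Call:
jog_arm(commands=[[0,12,-36,0,0,0],[0,12,-36,0,0,0],[0,12,-36,0,0,0],[0,12,-36,0,0,0],[0,12,-36,0,0,0],[0,12,-36,0,0,0],[0,12,-36,0,0,0],[0,12,-36,0,0,0],[0,12,-36,0,0,0],[0,12,-36,0,0,0],[0,12,-36,0,0,0],[0,12,-36,0,0,0],[0,12,-36,0,0,0],[0,12,-36,0,0,0],[0,12,-36,0,0,0],[0,8,-24,0,0,0],[0,5,-14,0,0,0],[0,0,0,0,0,0],[0,0,0,0,0,0]])

```text
clock: 8.5
position: [0.5554, 0.2909, 0.2374]
tool_rot: [-1.545, 1.541, -2.858]
force: [0.2, -0.6, -0.9]
grip_width: 0.0152
```

```bash
python3 -c "
from h import *
plan([.563,.301,.215],.262,step=40)"
```

```text
clock 8.5 pos [0.5554 0.2909 0.2374] yaw 0.258 F [ 0.2 -0.6 -0.9] w 0.0152 rotvec [-0.0041  0.0007  0.0301] tot [22.1 10.6 -7.8]
1
[[22.1,10.6,-7.8,-0.004,0.001,0.03]]
```

Call:
jog_arm(commands=[[6,5,-4,0,0,0.015],[6,5,-4,-0.003,0,0.015],[0,0,0,0,0,0],[0,0,0,0,0,0],[0,0,0,0,0,0]])

```text
clock: 9.0
position: [0.5641, 0.2977, 0.2239]
tool_rot: [0.78, 1.568, -0.535]
force: [-0.4, -0.2, -1.1]
grip_width: 0.0156
```

```bash
python3 -c "
from h import *
plan([.563,.301,.215],.262,step=40)"
```

```text
clock 9.0 pos [0.5641 0.2977 0.2239] yaw 0.256 F [-0.4 -0.2 -1.1] w 0.0156 rotvec [-0.0058  0.0021 -0.002 ] tot [ 8.9 -0.3 -3.5]
1
[[8.9,-0.3,-3.5,-0.006,0.002,-0.002]]
```

Call:
jog_arm(commands=[[6,0,-3.5,-0.006,0.002,-0.002],[0,0,0,0,0,0],[0,0,0,0,0,0],[0,0,0,0,0,0]])

```text
clock: 9.4
position: [0.5633, 0.301, 0.2177]
tool_rot: [2.992, 1.571, 1.683]
force: [0.4, 0.1, -0.7]
grip_width: 0.0153
```

```bash
python3 -c "
from h import *
plan([.563,.301,.215],.262,step=40)
from workcell import grab_frame,nets
import cv2
A=grab_frame('scene');B=grab_frame('top')
cv2.imwrite('pics/s4.png',A[:,:,::-1]);cv2.imwrite('pics/t4.png',B[:,:,::-1])
for c in ('scene','top'):
  for n in('hole','pin_tip'): print(c,n,[(round(d['p'],2),np.round(d['location'],1)) for d in nets.pinpoint(c,n)][:3])
a=A[150:230,390:470,::-1];b=B[170:250,120:200,::-1]
cv2.imwrite('pics/g4.png',np.hstack([cv2.resize(x,None,fx=5,fy=5,interpolation=cv2.INTER_CUBIC) for x in(a,b)]))
"
```

```text
clock 9.4 pos [0.5633 0.301  0.2177] yaw 0.262 F [ 0.4  0.1 -0.7] w 0.0153 rotvec [ 0.0004 -0.0002 -0.    ] tot [ 2.7 -0.3 -0.1]
1
[[2.7,-0.3,-0.1,0.0,-0.0,-0.0]]
scene hole [(0.8, array([432.3, 205.6])), (0.5, array([180.2, 303.9]))]
scene pin_tip [(0.62, array([439.3, 198.5]))]
top hole [(0.85, array([169. , 217.4])), (0.46, array([130.1, 241.7]))]
top pin_tip [(0.57, array([432.5, 239.4])), (0.56, array([165.9, 215.1]))]
```

View pics/g4.png

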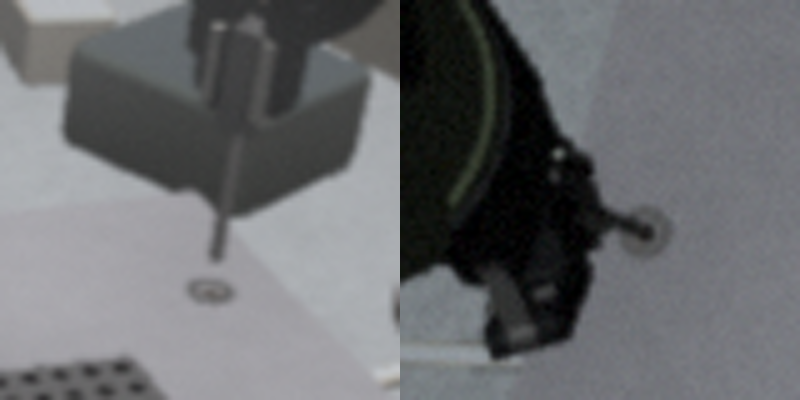

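The shaft tip is at scene (432.6,201.7), just above the ring centre at (431.6,207.7). In the top view the tip covers the ring centre near (168.5,216).

```bash
python3 -c "
from h import *
tip=np.array([.5633,.3010,.2177-.0824])
for c in('scene','top'): print(c,'tip',proj(c,tip),'hole',proj(c,[.563,.301,.12]),'tip1mm xy',proj(c,tip+[.001,0,0])-proj(c,tip),proj(c,tip+[0,.001,0])-proj(c,tip))
"
python3 - <<'E'
import cv2,numpy as np
A=cv2.imread('pics/s4.png');B=cv2.imread('pics/t4.png')
a=A[190:220,415:450];b=B[200:230,155:185]
cv2.imwrite('pics/g5.png',np.hstack([cv2.resize(a,(420,360),interpolation=cv2.INTER_NEAREST),cv2.resize(b,(360,360),interpolation=cv2.INTER_NEAREST)]))
E
```

```text
scene tip [[432.80352186 201.75926355]] hole [[431.60402977 207.76776641]] tip1mm xy [[0.30119411 0.20012023]] [[ 0.35609056 -0.10262598]]
top tip [[166.64616362 214.89725988]] hole [[168.96659147 215.99514225]] tip1mm xy [[ 0.0016946 -0.4952453]] [[-0.50217729  0.01158358]]
```

View pics/g5.png

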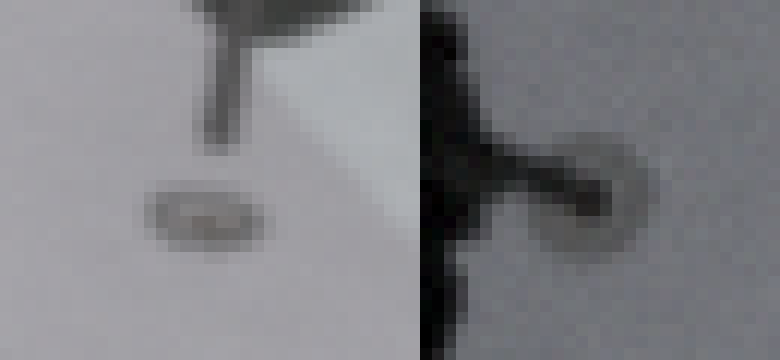

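Call:
jog_arm(commands=[[5,0,0,0,0,0],[5,0,0,0,0,0],[2,0,0,0,0,0],[0,0,0,0,0,0],[0,0,0,0,0,0],[0,0,0,0,0,0]])

```text
clock: 10.3
position: [0.5632, 0.3009, 0.2044]
tool_rot: [-1.896, 1.571, 3.079]
force: [-0.4, 0.7, -1.2]
grip_width: 0.0152
```

```bash
python3 -c "
from h import *
plan([.563,.301,.2],.262,step=40)
from workcell import grab_frame
import cv2
A=grab_frame('scene');B=grab_frame('top')
a=A[180:220,410:455,::-1];b=B[195:235,150:190,::-1]
cv2.imwrite('pics/g6.png',np.hstack([cv2.resize(a,(405,360),interpolation=cv2.INTER_NEAREST),cv2.resize(b,(360,360),interpolation=cv2.INTER_NEAREST)]))
"
```

```text
clock 10.3 pos [0.5632 0.3009 0.2044] yaw 0.262 F [-0.4  0.7 -1.2] w 0.0152 rotvec [ 0.0003 -0.0001  0.0002] tot [ 4.4 -0.2 -0.1]
1
[[4.4,-0.2,-0.1,0.0,-0.0,0.0]]
```

View pics/g6.png

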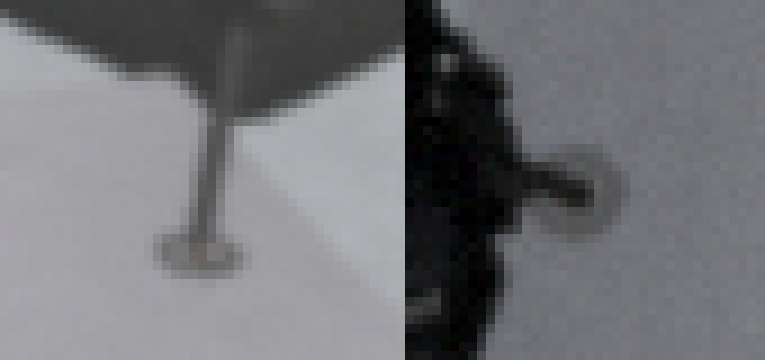

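The tip sits just over the ring centre in both views. I'll step down gently, watching the force.

Call:
jog_arm(commands=[[1.5,0,0,0,0,0],[1,0,0,0,0,0],[1,0,0,0,0,0]])

```text
clock: 10.7
position: [0.5634, 0.3011, 0.2011]
tool_rot: [2.247, 1.57, 0.938]
force: [0.2, -0.2, -0.8]
grip_width: 0.0155
```

Call:
jog_arm(commands=[[1,0,0,0,0,0],[1,0,0,0,0,0],[1,0,0,0,0,0]])

```text
clock: 11.0
position: [0.5634, 0.301, 0.1978]
tool_rot: [2.249, 1.57, 0.94]
force: [0.1, -0.2, 0.3]
grip_width: 0.0155
```

Call:
jog_arm(commands=[[2,0,0,0,0,0],[2,0,0,0,0,0],[2,0,0,0,0,0]])

```text
clock: 11.3
position: [0.5634, 0.3011, 0.1913]
tool_rot: [2.175, 1.57, 0.867]
force: [-0.9, -0.6, -1.1]
grip_width: 0.0151
```

Call:
jog_arm(commands=[[1.5,0,0,0,0,0],[1.5,0,0,0,0,0],[1.5,0,0,0,0,0]])

```text
clock: 11.6
position: [0.5634, 0.301, 0.1862]
tool_rot: [2.371, 1.57, 1.063]
force: [-0.4, 0.7, 0.0]
grip_width: 0.0156
```

Call:
jog_arm(commands=[[1,0,0,0,0,0],[1,0,0,0,0,0],[1,0,0,0,0,0]])

```text
clock: 11.9
position: [0.5634, 0.301, 0.1829]
tool_rot: [2.463, 1.57, 1.154]
force: [0.0, 0.3, -0.5]
grip_width: 0.0152
```

Call:
jog_arm(commands=[[1.5,0,0,0,0,0],[1.5,0,0,0,0,0],[1.5,0,0,0,0,0]])

```text
clock: 12.2
position: [0.5634, 0.301, 0.1781]
tool_rot: [2.246, 1.57, 0.938]
force: [-0.7, 0.5, -0.6]
grip_width: 0.0154
```

Call:
jog_arm(commands=[[1.5,0,0,0,0,0],[1.5,0,0,0,0,0]])

```text
clock: 12.4
position: [0.5634, 0.3011, 0.1748]
tool_rot: [2.293, 1.57, 0.984]
force: [-0.3, 0.4, -0.4]
grip_width: 0.0154
```

Call:
jog_arm(commands=[[1.5,0,0,0,0,0],[1.5,0,0,0,0,0]])

```text
clock: 12.6
position: [0.5634, 0.3011, 0.1716]
tool_rot: [2.217, 1.57, 0.908]
force: [0.3, 0.0, 3.9]
grip_width: 0.0153
```

Call:
jog_arm(commands=[[0,0,0,0,0,0],[0,0,0,0,0,0]])

```text
clock: 12.8
position: [0.5635, 0.3011, 0.1717]
tool_rot: [2.263, 1.57, 0.955]
force: [-1.5, -0.9, 1.6]
grip_width: 0.0154
```

Call:
jog_arm(commands=[[1,0,0,0,0,0],[1,0,0,0,0,0],[0,0,0,0,0,0]])

```text
clock: 13.1
position: [0.5636, 0.3012, 0.1701]
tool_rot: [2.173, 1.569, 0.865]
force: [-1.3, -0.3, 3.9]
grip_width: 0.0152
```

Call:
jog_arm(commands=[[1,0,0,0,0,0],[1,0,0,0,0,0],[0,0,0,0,0,0]])

```text
clock: 13.4
position: [0.5636, 0.3012, 0.1684]
tool_rot: [2.201, 1.569, 0.892]
force: [-1.3, -0.3, 5.0]
grip_width: 0.0153
```

Call:
jog_arm(commands=[[1,0,0,0,0,0],[1,0,0,0,0,0],[0,0,0,0,0,0]])

```text
clock: 13.7
position: [0.5637, 0.3012, 0.1668]
tool_rot: [2.251, 1.569, 0.942]
force: [-1.2, -0.5, 5.7]
grip_width: 0.0149
```

Call:
jog_arm(commands=[[1,0,0,0,0,0],[1,0,0,0,0,0],[0,0,0,0,0,0]])

```text
clock: 14.0
position: [0.5637, 0.3011, 0.1654]
tool_rot: [2.262, 1.569, 0.953]
force: [-2.4, -0.5, 6.3]
grip_width: 0.0151
```

Call:
jog_arm(commands=[[1,0,0,0,0,0],[0,0,0,0,0,0]])

```text
clock: 14.2
position: [0.5637, 0.301, 0.1648]
tool_rot: [2.309, 1.569, 1.0]
force: [-0.7, -0.9, 4.1]
grip_width: 0.0155
```

```bash
cat > look.py <<'E'
from h import *
import sys,cv2
from workcell import grab_frame
plan([.563,.301,.163],.262,step=40)
B=grab_frame('top'); A=grab_frame('scene')
b=B[150:320,120:290,::-1]; a=A[170:310,330:490,::-1]
cv2.imwrite(sys.argv[1],np.hstack([cv2.resize(b,(400,400)),cv2.resize(a,(400,400))]))
E
python3 look.py pics/t7.png
```

```text
clock 14.2 pos [0.5637 0.301  0.1648] yaw 0.262 F [-0.7 -0.9  4.1] w 0.0155 rotvec [-0.     -0.0015 -0.0017] tot [ 1.8 -0.7 -0.2]
1
[[1.8,-0.7,-0.2,-0.0,-0.002,-0.002]]
```

View pics/t7.png

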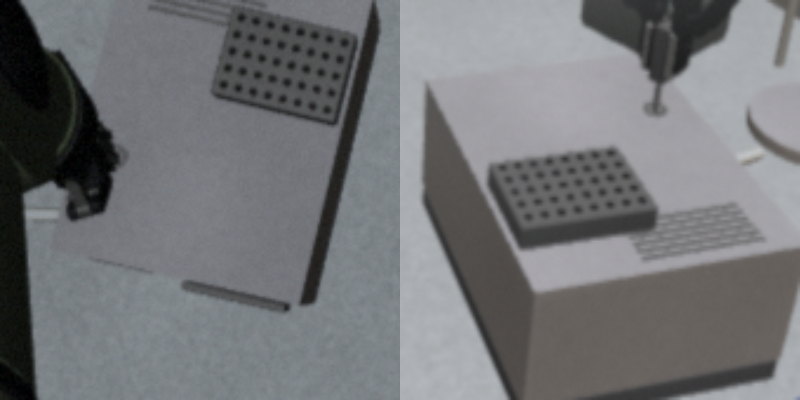

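Pin in the hole; the tray flap at top (~220,275) hasn't moved yet. Keep pressing gently.

Call:
jog_arm(commands=[[1,0,0,0,0,0],[1,0,0,0,0,0],[0,0,0,0,0,0]])

```text
clock: 14.6
position: [0.564, 0.301, 0.1632]
tool_rot: [2.186, 1.568, 0.877]
force: [-2.5, -1.5, 8.0]
grip_width: 0.0154
```

Call:
jog_arm(commands=[[1,0,0,0,0,0],[0,0,0,0,0,0]])

```text
clock: 14.8
position: [0.564, 0.3009, 0.1627]
tool_rot: [2.202, 1.568, 0.893]
force: [-2.6, -1.2, 9.0]
grip_width: 0.0153
```

```bash
python3 look.py pics/t8.png
```

```text
clock 14.8 pos [0.564  0.3009 0.1627] yaw 0.262 F [-2.6 -1.2  9. ] w 0.0153 rotvec [-0.0002 -0.0018 -0.0025] tot [-0.3 -0.9 -0.3]
1
[[-0.3,-0.9,-0.3,-0.0,-0.002,-0.002]]
```

View pics/t8.png

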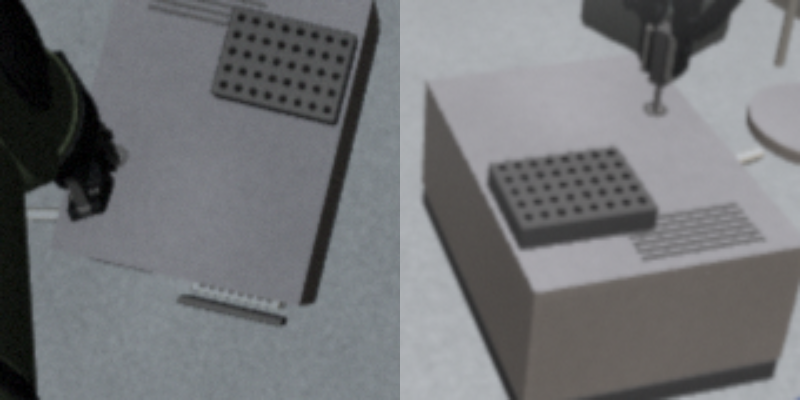

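The tray is coming out, now about 8 mm. I'll hold with small bias rows against creep.

Call:
jog_arm(commands=[[0.3,0,0,0,0,0],[0.2,0,0,0,0,0],[0.2,0,0,0,0,0],[0.2,0,0,0,0,0]])

```text
clock: 15.3
position: [0.564, 0.3009, 0.1628]
tool_rot: [2.277, 1.567, 0.968]
force: [-2.3, -1.6, 9.2]
grip_width: 0.0154
```

Call:
jog_arm(commands=[[0.2,-0.1,0,0,0,0],[0.2,-0.1,0,0,0,0],[0.2,0,0,0,0,0],[0.2,0,0,0,0,0],[0.2,0,0,0,0,0]])

```text
clock: 15.8
position: [0.5639, 0.3009, 0.163]
tool_rot: [2.286, 1.566, 0.977]
force: [-2.1, -0.9, 8.5]
grip_width: 0.0153
```

Call:
jog_arm(commands=[[0.7,0,0,0,0,0],[0.6,0,0,0,0,0],[0.5,0,0,0,0,0],[0.4,0,0,0,0,0]])

```text
clock: 16.2
position: [0.5639, 0.3007, 0.1619]
tool_rot: [2.314, 1.566, 1.005]
force: [-3.1, -1.2, 9.8]
grip_width: 0.0156
```

```bash
python3 look.py pics/t9.png
```

```text
clock 16.2 pos [0.5639 0.3007 0.1619] yaw 0.261 F [-3.1 -1.2  9.8] w 0.0156 rotvec [-0.0006 -0.0031 -0.0034] tot [-1.1 -0.8 -0.5]
1
[[-1.1,-0.8,-0.5,-0.001,-0.003,-0.003]]
```

View pics/t9.png

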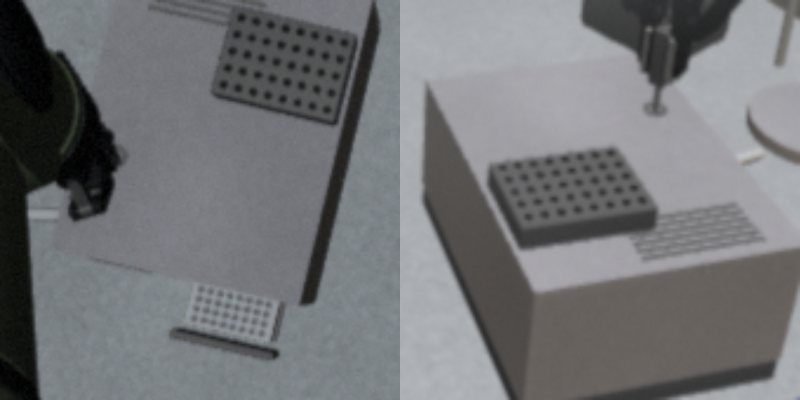

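Call:
jog_arm(commands=[[0.25,0,0,0,0,0],[0.25,0,0,0,0,0],[0.25,0,0,0,0,0],[0.25,0,0,0,0,0],[0.25,0,0,0,0,0],[0.25,0,0,0,0,0]])

```text
clock: 16.9
position: [0.5639, 0.3007, 0.162]
tool_rot: [2.38, 1.565, 1.07]
force: [-4.2, -0.5, 9.8]
grip_width: 0.0153
```

Call:
jog_arm(commands=[[0.3,0,0,0,0,0],[0.3,0,0,0,0,0],[0.3,0,0,0,0,0],[0.3,0,0,0,0,0],[0.3,0,0,0,0,0],[0.3,0,0,0,0,0]])

```text
clock: 17.5
position: [0.564, 0.3006, 0.162]
tool_rot: [2.425, 1.565, 1.115]
force: [-3.8, -1.0, 9.8]
grip_width: 0.0153
```

```bash
python3 look.py pics/t10.png
```

```text
clock 17.5 pos [0.564  0.3006 0.162 ] yaw 0.261 F [-3.8 -1.   9.8] w 0.0153 rotvec [-0.001  -0.0047 -0.0041] tot [-1.  -0.8 -0.6]
1
[[-1.0,-0.8,-0.6,-0.001,-0.005,-0.004]]
```

Call:
jog_arm(commands=[[0.3,0,0,0,0,0],[0.3,0,0,0,0,0],[0.3,0,0,0,0,0],[0.3,0,0,0,0,0],[0.3,0,0,0,0,0],[0.3,0,0,0,0,0]])

```text
clock: 18.2
position: [0.5639, 0.3005, 0.1619]
tool_rot: [2.466, 1.564, 1.156]
force: [-3.4, -1.0, 8.8]
grip_width: 0.0151
```

```bash
python3 look.py pics/t11.png; python3 -c "
import cv2,numpy as np
a=cv2.imread('pics/t10.png');b=cv2.imread('pics/t11.png');cv2.imwrite('pics/t11b.png',np.hstack([a[:,:400],b[:,:400]]))"
```

```text
clock 18.2 pos [0.5639 0.3005 0.1619] yaw 0.261 F [-3.4 -1.   8.8] w 0.0151 rotvec [-0.0012 -0.0054 -0.0043] tot [-1.1 -0.8 -0.7]
1
[[-1.1,-0.8,-0.7,-0.001,-0.005,-0.004]]
```

View pics/t11b.png

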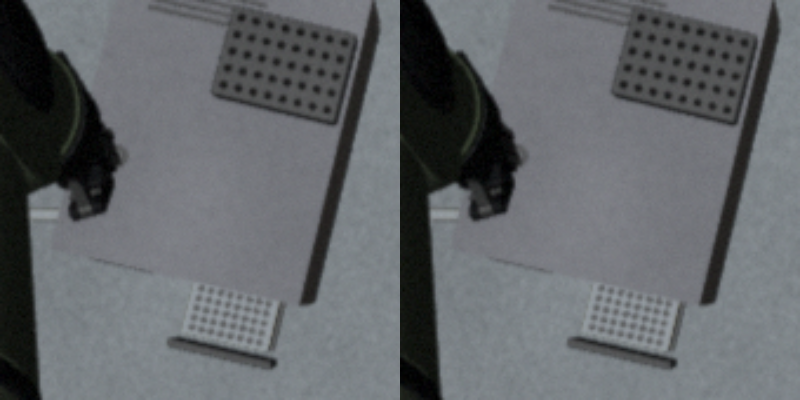

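The flap has stopped about 55 mm out and no longer moves between frames, so the tray is fully out. Withdrawing straight up.

Call:
jog_arm(commands=[[-3,0,0,0,0,0],[-5,0,0,0,0,0],[-10,0,0,0,0,0],[-12,0,0,0,0,0],[-12,0,0,0,0,0],[-15,0,0,0,0,0],[-20,0,0,0,0,0],[-15,0,0,0,0,0],[0,0,0,0,0,0],[0,0,0,0,0,0]])

```text
clock: 19.3
position: [0.5638, 0.2998, 0.2616]
tool_rot: [2.321, 1.562, 1.011]
force: [0.3, 0.4, -0.3]
grip_width: 0.0151
```

```bash
python3 look.py pics/t12.png; python3 -c "
from h import *
plan([.5263,-.339,.255],.262,step=38)"
```

```text
clock 19.3 pos [0.5638 0.2998 0.2616] yaw 0.261 F [ 0.3  0.4 -0.3] w 0.0151 rotvec [-0.0014 -0.0057 -0.0061] tot [98.6 -1.1 -0.9]
3
[[32.9,-0.4,-0.3,-0.0,-0.002,-0.002],[32.9,-0.3,-0.3,-0.0,-0.002,-0.002],[32.9,-0.2,-0.4,-0.0,-0.002,-0.002]]
clock 19.4 pos [0.5638 0.2997 0.2612] yaw 0.261 F [-0.5  0.2 -0.8] w 0.0152 rotvec [-0.0015 -0.0054 -0.0055] tot [   1.8 -200.7  607.5]
17
[[0.1,-11.8,35.7,-0.0,-0.0,-0.0],[0.1,-11.8,35.7,-0.0,-0.0,-0.0],[0.1,-11.8,35.7,-0.0,-0.0,-0.0],[0.1,-11.8,35.7,-0.0,-0.0,-0.0],[0.2,-11.8,35.7,-0.0,-0.0,-0.0],[0.2,-11.8,35.7,-0.0,-0.0,-0.0],[0.2,-11.8,35.7,-0.0,-0.0,-0.0],[0.2,-11.8,35.7,-0.0,-0.0,-0.0],[0.2,-11.8,35.7,-0.0,-0.0,-0.0],[0.2,-11.8,35.7,-0.0,-0.0,-0.0],[0.3,-11.8,35.7,-0.0,-0.0,-0.0],[0.3,-11.8,35.7,-0.0,-0.0,-0.0],[0.3,-11.8,35.7,-0.0,-0.0,-0.0],[0.3,-11.8,35.7,-0.0,-0.0,-0.0],[0.3,-11.9,35.7,-0.0,-0.0,-0.0],[0.3,-11.9,35.7,-0.0,-0.0,-0.0],[0.3,-11.9,35.7,-0.0,-0.0,-0.0]]
```

View pics/t12.png

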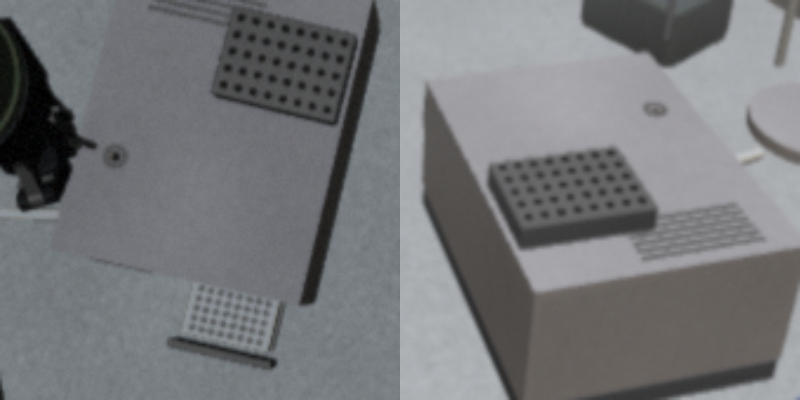

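The tray stays out and the pin is clear of the reader. Back to the rack, into the original hole, since that grasp position is already known.

Call:
jog_arm(commands=[[0,-12,36,0,0,0],[0,-12,36,0,0,0],[0,-12,36,0,0,0],[0,-12,36,0,0,0],[0,-12,36,0,0,0],[0,-12,36,0,0,0],[0,-12,36,0,0,0],[0,-12,36,0,0,0],[0,-12,36,0,0,0],[0,-12,36,0,0,0],[0,-12,36,0,0,0],[0,-12,36,0,0,0],[0,-12,36,0,0,0],[0,-12,36,0,0,0],[0,-10,30,0,0,0],[0,-6,18,0,0,0],[0,-3,10,0,0,0],[0,0,0,0,0,0],[0,0,0,0,0,0],[0,0,0,0,0,0]])

```text
clock: 21.4
position: [0.521, -0.3113, 0.2444]
tool_rot: [-2.21, 1.554, 2.768]
force: [-0.0, -0.4, -0.6]
grip_width: 0.0153
```

```bash
python3 -c "
from h import *
plan([.5264,-.3392,.21],.263,step=45)"
```

```text
clock 21.4 pos [ 0.521  -0.3113  0.2444] yaw 0.266 F [-0.  -0.4 -0.6] w 0.0153 rotvec [ 0.0025 -0.0098  0.0133] tot [34.1 -1.6 28.7]
1
[[34.1,-1.6,28.7,0.002,-0.01,0.013]]
```

Call:
jog_arm(commands=[[5,-1,14,0.001,-0.005,0.007],[5,-1,13,0.001,-0.005,0.006],[0,0,0,0,0,0],[0,0,0,0,0,0],[0,0,0,0,0,0]])

```text
clock: 21.9
position: [0.5275, -0.3373, 0.2332]
tool_rot: [1.462, 1.57, 0.158]
force: [0.5, 0.5, -0.7]
grip_width: 0.0153
```

```bash
python3 -c "
from h import *
plan([.5264,-.3392,.18],.263,step=60)"
```

```text
clock 21.9 pos [ 0.5275 -0.3373  0.2332] yaw 0.267 F [ 0.5  0.5 -0.7] w 0.0153 rotvec [ 0.0037  0.0001 -0.0011] tot [53.2 -1.6  1.6]
1
[[53.2,-1.6,1.6,0.004,0.0,-0.001]]
```

Call:
jog_arm(commands=[[20,-0.8,0.8,0.002,0,0],[20,-0.8,0.8,0.002,0,0],[15,0,0,0,0,0],[4,0,0,0,0,0],[0,0,0,0,0,0],[0,0,0,0,0,0],[0,0,0,0,0,0]])

```text
clock: 22.6
position: [0.5279, -0.3383, 0.1752]
tool_rot: [1.175, 1.566, -0.132]
force: [-0.6, -0.0, -0.4]
grip_width: 0.0157
```

```bash
cat > look2.py <<'E'
from h import *
import sys,cv2
from workcell import grab_frame
plan([.5264,-.3392,.155],.263,step=40)
B=grab_frame('top'); A=grab_frame('scene')
b=B[190:260,410:510,::-1]; a=A[250:350,100:220,::-1]
cv2.imwrite(sys.argv[1],np.hstack([cv2.resize(b,(400,280),interpolation=cv2.INTER_CUBIC),cv2.resize(a,(400,333),interpolation=cv2.INTER_CUBIC)[:280]]))
E
python3 look2.py pics/r1.png
```

```text
clock 22.6 pos [ 0.5279 -0.3383  0.1752] yaw 0.264 F [-0.6 -0.  -0.4] w 0.0157 rotvec [ 0.001   0.0017 -0.0041] tot [20.2 -1.7  0.4]
1
[[20.2,-1.7,0.4,0.001,0.002,-0.004]]
```

View pics/r1.png

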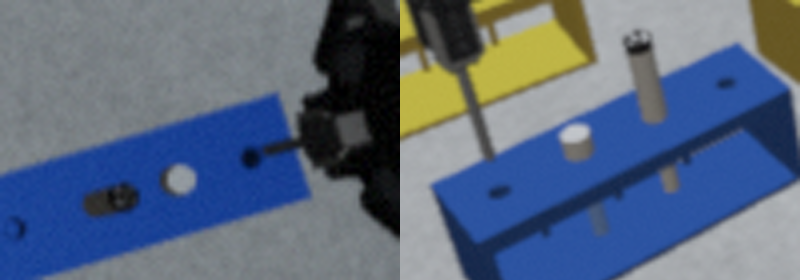

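The tip hangs over the hole at top (472,229) and scene (130,306). Correcting 1.7 mm and lowering.

Call:
jog_arm(commands=[[9,-1.6,0.4,0.001,0.002,-0.004],[5,0,0,0,0,0],[0,0,0,0,0,0],[0,0,0,0,0,0],[0,0,0,0,0,0]])

```text
clock: 23.2
position: [0.5264, -0.3393, 0.1602]
tool_rot: [2.297, 1.571, 0.989]
force: [0.1, 0.5, 0.1]
grip_width: 0.0154
```

```bash
python3 look2.py pics/r2.png
```

```text
clock 23.2 pos [ 0.5264 -0.3393  0.1602] yaw 0.263 F [0.1 0.5 0.1] w 0.0154 rotvec [-0.0001 -0.0002 -0.0002] tot [ 5.2  0.  -0.1]
1
[[5.2,0.0,-0.1,-0.0,-0.0,-0.0]]
```

View pics/r2.png

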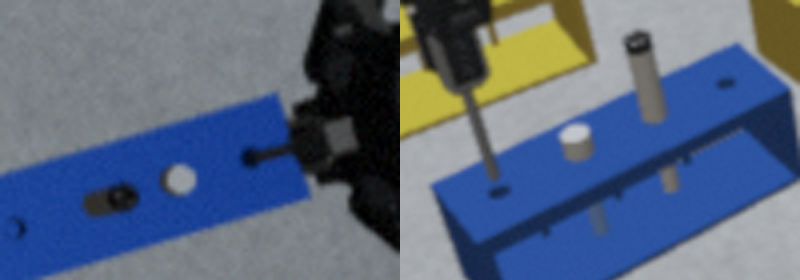

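Aligned over the hole. I'll lower it in gently and check the force once it has entered.

Call:
jog_arm(commands=[[3,0,0,0,0,0],[3,0,0,0,0,0],[3,0,0,0,0,0],[2,0,0,0,0,0]])

```text
clock: 23.7
position: [0.5267, -0.3394, 0.1488]
tool_rot: [1.158, 1.57, -0.15]
force: [0.2, -0.4, -1.5]
grip_width: 0.0152
```

Call:
jog_arm(commands=[[3,0,0,0,0,0],[3,0,0,0,0,0],[5,0,0,0,0,0]])

```text
clock: 24.0
position: [0.5268, -0.3394, 0.1371]
tool_rot: [1.081, 1.569, -0.226]
force: [-0.2, -0.7, -0.5]
grip_width: 0.0153
```

Call:
jog_arm(commands=[[8,0,0,0,0,0],[8,0,0,0,0,0],[8,0,0,0,0,0],[5,0,0,0,0,0],[0,0,0,0,0,0]])

```text
clock: 24.5
position: [0.5263, -0.339, 0.1041]
tool_rot: [-2.863, 1.57, 2.113]
force: [-0.3, 0.6, -1.3]
grip_width: 0.0154
```

```bash
python3 look2.py pics/r3.png
```

```text
clock 24.5 pos [ 0.5263 -0.339   0.1041] yaw 0.263 F [-0.3  0.6 -1.3] w 0.0154 rotvec [ 0.     -0.0007  0.0002] tot [-50.9   0.1   0.2]
2
[[-25.5,0.0,0.1,0.0,-0.0,0.0],[-25.5,0.0,0.1,0.0,-0.0,0.0]]
```

View pics/r3.png

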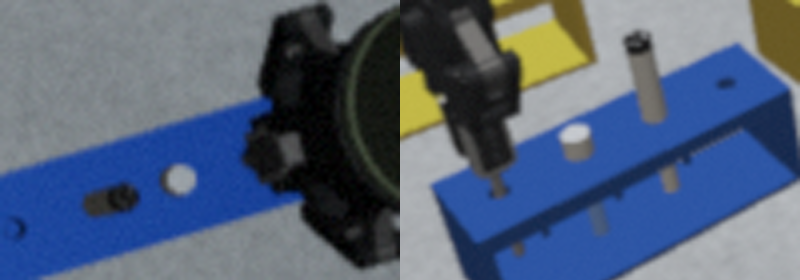

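The shaft is through the hole and shows below the plate at scene (~135,324). Lowering the rest.

Call:
jog_arm(commands=[[6,0,0,0,0,0],[5,0,0,0,0,0],[3,0,0,0,0,0],[0,0,0,0,0,0],[0,0,0,0,0,0]])

```text
clock: 25.1
position: [0.5269, -0.3395, 0.0904]
tool_rot: [1.036, 1.569, -0.271]
force: [-0.0, -0.6, -0.4]
grip_width: 0.0154
```

Call:
jog_arm(commands=[[0.5,0,0,0,0,0],[0.5,0,0,0,0,0],[0,0,0,0,0,0]])

```text
clock: 25.4
position: [0.5271, -0.3396, 0.0896]
tool_rot: [0.996, 1.569, -0.312]
force: [0.2, -0.6, -0.4]
grip_width: 0.0151
```

Call:
jog_arm(commands=[[0.5,-0.5,0,0,0,0],[0.5,0,0,0,0,0],[0,0,0,0,0,0],[0,0,0,0,0,0]])

```text
clock: 25.8
position: [0.5266, -0.3398, 0.0887]
tool_rot: [0.966, 1.569, -0.341]
force: [-0.3, -0.5, -0.2]
grip_width: 0.0155
```

Call:
jog_arm(commands=[[0.5,0,0,0,0,0],[0,0,0,0,0,0]])

```text
clock: 26.0
position: [0.5267, -0.3399, 0.0885]
tool_rot: [0.97, 1.568, -0.338]
force: [0.6, -0.2, -0.0]
grip_width: 0.0151
```

Call:
jog_arm(commands=[[0.3,0,0,0,0,0],[0,0,0,0,0,0],[0,0,0,0,0,0]])

```text
clock: 26.3
position: [0.5268, -0.3399, 0.0885]
tool_rot: [0.99, 1.568, -0.318]
force: [0.7, -0.3, 0.7]
grip_width: 0.0151
```

Call:
jog_arm(commands=[[0,0,0,0,0,0],[0,0,0,0,0,0],[0,0,0,0,0,0],[0,0,0,0,0,0],[0,0,0,0,0,0],[0,0,0,0,0,0]], gripper=0)

```text
clock: 26.9
position: [0.5268, -0.3399, 0.0882]
tool_rot: [0.95, 1.568, -0.358]
force: [-0.4, 0.6, -0.3]
grip_width: 0.0858
```

```bash
python3 look2.py pics/r4.png
```

```text
clock 26.9 pos [ 0.5268 -0.3399  0.0882] yaw 0.263 F [-0.4  0.6 -0.3] w 0.0858 rotvec [-0.      0.0017 -0.0024] tot [-66.8  -0.   -0.7]
2
[[-33.4,-0.0,-0.4,-0.0,0.001,-0.001],[-33.4,-0.1,-0.4,-0.0,0.001,-0.001]]
```

View pics/r4.png

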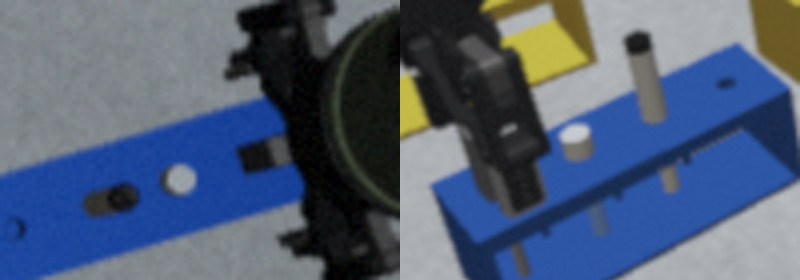

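Released, and the handle stands free between the open fingers. Raising straight up.

Call:
jog_arm(commands=[[-8,0,0,0,0,0],[-15,0,0,0,0,0],[-25,0,0,0,0,0],[-35,0,0,0,0,0],[-40,0,0,0,0,0],[-30,0,0,0,0,0],[-20,0,0,0,0,0],[0,0,0,0,0,0],[0,0,0,0,0,0],[0,0,0,0,0,0]])

```text
clock: 28.0
position: [0.5252, -0.3403, 0.2776]
tool_rot: [0.889, 1.563, -0.421]
force: [-0.1, 0.5, -0.2]
grip_width: 0.0855
```

```bash
python3 look2.py pics/r5.png; python3 look.py pics/t13.png;  python3 -c "
import cv2,numpy as np
a=cv2.imread('pics/r5.png');b=cv2.imread('pics/t13.png');cv2.imwrite('pics/fin.png',np.vstack([a,b[100:400]]))"
```

```text
clock 28.0 pos [ 0.5252 -0.3403  0.2776] yaw 0.261 F [-0.1  0.5 -0.2] w 0.0855 rotvec [-0.0018  0.005  -0.0061] tot [122.6   0.7  -1.3]
4
[[30.7,0.2,-0.3,-0.0,0.001,-0.002],[30.7,0.2,-0.3,-0.0,0.001,-0.002],[30.7,0.3,-0.3,-0.0,0.001,-0.002],[30.7,0.3,-0.2,-0.0,0.001,-0.002]]
clock 28.1 pos [ 0.5251 -0.3402  0.277 ] yaw 0.261 F [0.4 0.3 0.2] w 0.0854 rotvec [-0.0009  0.0043 -0.0053] tot [ 112.4  201.6 -610.1]
17
[[6.6,11.9,-35.9,-0.0,0.0,-0.0],[6.6,11.9,-35.9,-0.0,0.0,-0.0],[6.6,11.9,-35.9,-0.0,0.0,-0.0],[6.6,11.9,-35.9,-0.0,0.0,-0.0],[6.6,11.9,-35.9,-0.0,0.0,-0.0],[6.6,11.9,-35.9,-0.0,0.0,-0.0],[6.6,11.9,-35.9,-0.0,0.0,-0.0],[6.7,11.9,-35.9,-0.0,0.0,-0.0],[6.7,11.9,-35.9,-0.0,0.0,-0.0],[6.7,11.9,-35.9,-0.0,0.0,-0.0],[6.7,11.9,-35.9,-0.0,0.0,-0.0],[6.7,11.9,-35.9,-0.0,0.0,-0.0],[6.7,11.9,-35.9,-0.0,0.0,-0.0],[6.7,11.9,-35.9,-0.0,0.0,-0.0],[6.7,11.9,-35.9,-0.0,0.0,-0.0],[6.7,11.9,-35.9,-0.0,0.0,-0.0],[6.7,11.9,-35.9,-0.0,0.0,-0.0]]
```

View pics/fin.png

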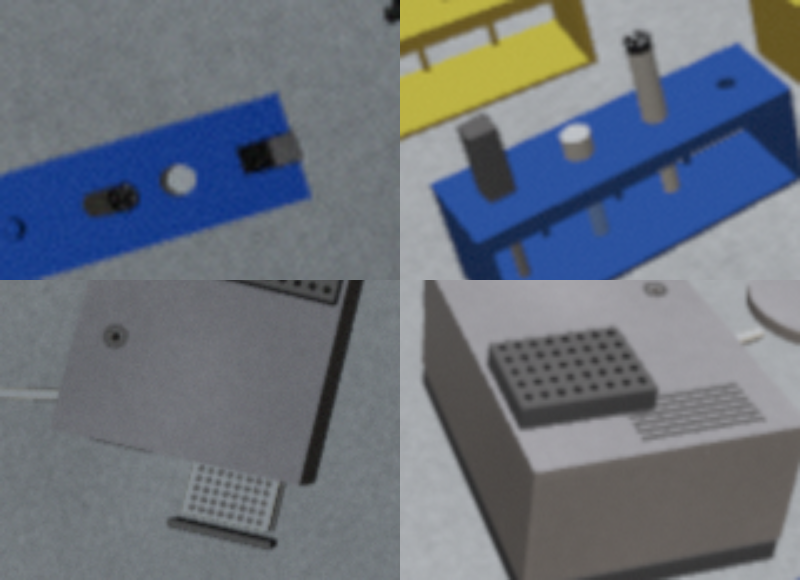

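The pin stands upright in its hole with the handle on the rack. The tube, marker and strip rack are unchanged, and the tray is out. Handing in.

```bash
python3 -c "
from workcell import bot
print(bot.job_done())"
```

```text
the job is handed in; nothing more can be done
None
```

The tray is fully out and the pin is back in the rack. I handed the job in at about 28 s on the clock, and it gave no verdict.

- **Catch:** I took the square-handled pin from the rack's y -67.5 hole and lowered it through the access hole. The catch was about 30 mm below the reader's top. The highest force read at the end of any move was about 9.8 N upward, with up to 4.2 N sideways (10.7 N together), against the 14 N limit. I held it down until the flap had stopped.
- **Tray:** In the top picture the flap had moved about 55 mm and did not change over the last 0.7 s of the hold. It was still there after I withdrew the pin.
- **Pin:** It went back into its original hole. The last pictures show it upright, handle down on the rack, with the gripper open about 19 cm above the rack and touching nothing.
- **Bystanders:** The tube, marker and strip rack look unmoved in the last pictures. I did not take a close-up of the bottle, cap and pen at the end, but the arm went nowhere near them.

No check failed. The sideways force while pressing suggests the pin rubbed lightly on the side of the hole.

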